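# Vent and take off a coolant tank's pressure cap

## Robot

A 7-joint arm with a two-finger parallel gripper is mounted at the origin on the work surface. World frame = base frame: x ahead of the robot, y to its left, z up, the work surface at z = 0. Lengths are in m, angles in degrees, forces in N, time in s.
With the tool pointing down it reaches from about 0.425 to 0.875 m from the base axis. Payload 4.7 kg.
Tool frame: the origin (TCP) lies on the mounting face of the last link; the fingertips stand 182 mm ahead of it and the grasp point (between the pads) lies env.grip_depth ahead of it (env.grip_depth is the distance from the TCP to the grasp point, in m); x points along the fingers, y is the direction in which the jaws open and shut, and the axes are right-handed (so a half turn about x gives the same grasp; the last joint's range is limited). The gripper opens to 87 mm and grips with 3 to 60 N. Pads are 19 mm wide; open, the fingers measure 117 mm over their backs; the gripper's body (75 mm by 190 mm) begins 51 mm behind the grasp point.
Start: joints at [-65.197, 18.392, -4.016, 83.108, 1.295, 78.541, -3.26], TCP at [0.264, 0.594, 0.405] pointing down, gripper open.
Joint ranges: [-163.93, 163.93], [-17.29, 119.83], [-79.2, 71.16], [3.27, 140.29], [-89.18, 269.18], [5.43, 117.66], [-154.24, 154.24]. Speed limits (degrees/s): [147.25, 147.25, 180, 180, 180, 180, 180].

## Interface

Orientations are given as [roll, pitch, yaw] about the fixed x, y, z axes, in that order (R = Rz(yaw) Ry(pitch) Rx(roll)).
In Python, from cell import sensors, viewer, env gives the robot as it stands.
- The arm moves only by the tool carry_out, never from a script. Its argument "moves" is a list of rows, each a list of 4 numbers: the shift along the world's x, y, z in cm, then the turn about the world's z in rad. In form: [[tx, ty, tz, spin], ...]. A call has 1 to 12 rows; each row shifts and turns the pose as measured when the row begins; what a row does not reach is not made up. A row lasts 1/10 s, in which the tool goes at most 50 mm and 8.59 degrees, less where a joint would pass 70% of its speed; a pose out of reach is approached as far as the arm can. A call with a gripper value outside its range is refused whole. "hand" is the finger opening in cm, from 0 to 8.7, set as the call begins (left out, the last holds). The fingers move at their own pace and stop on an object; "force" is the grip in N (left out, the last holds). Time passes only in rows, so rows that do not move let the fingers close. It gives the time, the measured TCP pose, the force and the opening at its end, in the units of the state.
- sensors.get_obs(): the state, without advancing time (a new reading comes with each control period).
- viewer.read_camera(name): name is "side" or "top" or "wrist"; returns the picture (420x560x3 uint8, red, green, blue); there is no depth.
- viewer.camera_model(name): a dict with "K" (3x3 intrinsics, pixels), "dist_coeffs" ([k1, k2, p1, p2, k3] as OpenCV has them; the pictures are not rectified), "extrinsics" (4x4, takes a point from world to camera coordinates). Camera axes: x right, y down, z forward; pixel columns grow to the right and rows downward; lengths in m; the calibration is good to about 2 mm. A picture is of the moment at which its call begins: read the wrist's pose just before it. camera_model takes no time and is no camera call; for the wrist camera it gives the pose at the moment of the call.
- env.sign_off(): hands the job in, once; it reports no verdict.
The state is a dict: "time_s": time; "qpos": joint angles; "joint_velocities": joint speeds; "effort": joint torques, N m; "tool_pos": TCP position; "tool_rot": TCP orientation; "force": force on the tool from outside, world axes, zero at the start; "wrist_torque": the same for the moment, N m; "grip_width": finger opening in m.
Only numpy, scipy, OpenCV 4.12 (cv2) and the standard library are available. Lean on these libraries where they do the work, as an engineer would, in place of code of your own. Each camera call takes 0.05 s, during which the arm holds its last target. There are 200 camera calls.

## Task

Take the pressure cap off the coolant tank and stand it upright on its stem in the steel tray. Turn it anticlockwise to its first stop and let it vent there, not pressed down, for at least a second; then press it down, turn it on past the stop to the end, and lift it off. Feel for the stops and do not force the cap, and leave the things on the bench where they are.

Things in the scene. Friction and masses are not known exactly. Their poses are not given: they have to be found in the camera images.
- cap_wing (a point): Pressure cap, black plastic, 0.09-0.14 kg. Point: centre of its grip wing, an upright bar 56 mm long (x axis) x 18 thick (y) x 28 tall (z up, the cap's axis), in the middle of a disc of diameter 64 whose top is 14 mm below this point. Anticlockwise from above is off. From the start it turns 0.2-0.8 rad to the first stop, hidden, felt as a sharp rise in turning moment; over 1 N m is forcing it.
- cap_foot (a point): Centre of the flat underside of the cap's steel stem (diameter 28 mm), 42.5 mm below the wing's centre; the cap stands on it. Two lugs on the stem reach 21 mm from the axis, under the wing's two ends, 2-8 mm above this point. The disc's underside is 21.5 mm above it, a skirt hangs to 13.5 mm above it. Same axes as the wing.
- neck_rim (a point): Centre of the filler neck's mouth (tube of outer diameter 56 mm), 35 mm above the tank's top, hidden under the cap; 29.5 mm below the wing's centre before pressing. Axes of the tank. The stem has 2 mm play all round. The end stop lies 0.70 rad past the first stop; there the lugs stand under the slots (1.5 mm play), the spring lifts the cap 4 mm and it lifts straight off; clear after 20 mm.
- plunger (a joint): Spring plate in the neck under the stem, in m: 0 with the cap unpressed, grows as it is pressed down, -0.004 when the cap is released. Pushes up with 8 N at 0 and 0.5 N more per mm. At the first stop the cap passes only when pressed 5 mm or more; at 8.5 mm its disc lands on the neck and the force rises steeply. Friction on the turning cap is below 0.15 N m.
- tank: Coolant tank of the bench chiller: white box fixed to the bench, 170 mm (x) x 210 (y) x 105 high, origin under its centre. The filler neck stands on its top at x = -20, y = +20 mm. A brass plug 22 mm high and a black block 12 mm high stand near its far corners.
- tray: Fixed flat steel tray, 150 x 150 x 18 mm high, open on top, walls 4 mm and floor 4 mm thick; origin under its centre.
- beaker: Glass beaker on the bench, diameter 68, 85 mm high, origin under its centre; leave alone.
- test_block: Steel hardness test block, disc of diameter 48, 14 mm thick, origin under its centre; leave alone.
- jar: Sample jar with a white lid, diameter 56, 80 mm high, origin under its centre; leave alone.
Not all that is in view belongs to the job. Leave any blue look-alike of the part that bears cap_wing alone. There is more than one size of the tray; the one meant has the size given above.

How it is judged:
By the outcome, as a careful person would: the job done as asked, in the order asked, and still so for the second after the job is handed in, with the robot touching nothing.
It also fails if it takes over 72 s, if anything falls off the work surface, if the arm or the gripper's body presses on something with over 40 N, if the wrist force passes 120 N, or if a joint passes its speed limit or range.

## Working session

There is one attempt and no reset: what is moved stays moved. The work goes in short steps, Python scripts to look and compute and a tool call to move; the robot and the scene stay as the last step left them, time stands still between calls to the robot, and variables do not carry over. Pictures are saved under pics/ and viewed, about 8 in all and at most 12, crops included, and the job is handed in when it is done.

Besides the shell and the picture viewer there is one more tool, called after "Call:" as name([rows], argument=value, ...), one row to a line, values as JSON. carry_out: Moves the arm, as the interface text tells. Its arguments: {"type":"object","properties":{"moves":{"type":"array"},"hand":{"type":"number"},"force":{"type":"number"}},"required":["moves"]}

```bash
mkdir -p pics; ls; cat > h.py <<'E'
import numpy as np, cv2
from cell import sensors, viewer, env
def cam(n):
    m=viewer.camera_model(n); return np.array(m["K"],float),np.array(m["dist_coeffs"],float),np.array(m["extrinsics"],float)
def ray(c,uv):
    K,d,E=c; p=cv2.undistortPoints(np.array([[uv]],float),K,d)[0,0]
    R,t=E[:3,:3],E[:3,3]; return -R.T@t, R.T@np.array([p[0],p[1],1.])
def onz(c,uv,z):
    o,v=ray(c,uv); return o+v*(z-o[2])/v[2]
def proj(c,P):
    K,d,E=c; return cv2.projectPoints(np.atleast_2d(np.array(P,float)),cv2.Rodrigues(E[:3,:3])[0],E[:3,3],K,d)[0][:,0]
E
python3 - <<'E'
from h import *
s=sensors.get_obs(); print(s, env.grip_depth)
for n in("top","side"):
    im=viewer.read_camera(n); cv2.imwrite(f"pics/{n}0.png",im[:,:,::-1]); K,d,E=cam(n); print(n,K.round(1).tolist(),d,(-E[:3,:3].T@E[:3,3]).round(3),E[:3,:3].round(2).tolist())
E
```

```text
pics
{'time_s': 0.0, 'qpos': array([-65.19543626,  18.44040396,  -4.01617898,  83.17460736,
         1.29533489,  78.53996697,  -3.25999591]), 'joint_velocities': array([-0.05632933,  0.0133166 , -0.08612289,  0.05527877,  0.05309198,
        0.01316215,  0.11304912]), 'effort': array([-7.83417418e-04, -4.91287494e+01, -4.04645959e-01, -3.12534571e+01,
       -6.39746315e-02,  4.38052998e-02,  1.84674118e-04]), 'tool_pos': array([0.26428871, 0.59362714, 0.40364861]), 'tool_rot': array([ -86.97131396,   89.8901317 , -110.96544913]), 'force': array([ 0.36686385, -0.23918705,  0.40925651]), 'wrist_torque': array([-0.02300441,  0.0138449 , -0.01644727]), 'grip_width': 0.08733145865869832} 0.1635
top [[437.5, 0.0, 280.1], [0.0, 437.5, 206.8], [0.0, 0.0, 1.0]] [-0.06864455  0.          0.          0.          0.        ] [0.428 0.008 1.161] [[-0.02, -1.0, -0.0], [-0.99, 0.02, -0.11], [0.11, -0.0, -0.99]]
side [[534.6, 0.0, 278.4], [0.0, 534.6, 214.5], [0.0, 0.0, 1.0]] [-0.09328862  0.          0.          0.          0.        ] [ 0.116 -0.977  1.019] [[0.9, -0.43, -0.02], [-0.29, -0.57, -0.77], [0.32, 0.7, -0.64]]
```

View pics/top0.png

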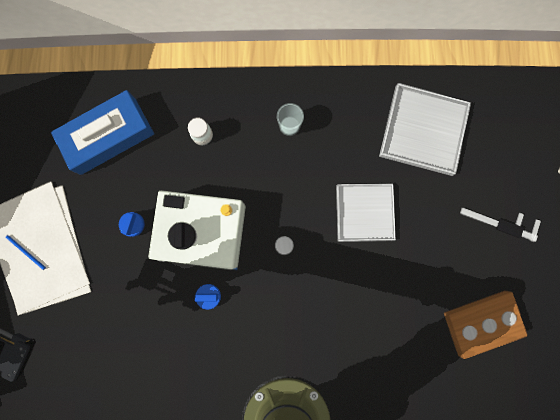

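View pics/side0.png

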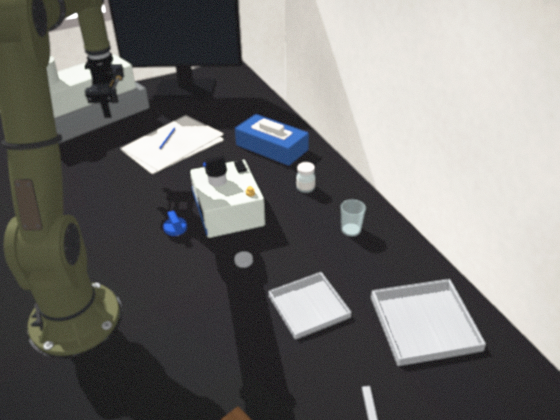

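The top view shows the black cap at (181,236) on the white tank. The blue look-alikes are at (131,224) and (207,297), to be left alone. There are two trays: the small one at (366,212), about 58 px or 150 mm wide, and the large one at (425,128), about 75 px or 200 mm. The small one fits the given size. I'll enlarge the cap and the small tray to confirm.

```bash
python3 - <<'E'
from h import *
im=cv2.imread("pics/top0.png"); s=cv2.imread("pics/side0.png")
a=cv2.resize(im[180:280,140:260],None,fx=5,fy=5,interpolation=cv2.INTER_CUBIC)[:,:600]
b=cv2.resize(s[150:240,180:280],(200,180),interpolation=cv2.INTER_CUBIC)
cv=np.zeros((500,800,3),np.uint8); cv[:, :600]=a; cv[:180,600:]=b
cv[200:400,600:]=cv2.resize(im[172:252,326:406],(200,200))
cv2.imwrite("pics/crop1.png",cv)
c=cam("top"); hsv=cv2.cvtColor(im,cv2.COLOR_BGR2HSV)
m=((hsv[...,1]<60)&(hsv[...,2]>110)).astype(np.uint8)
n,l,st,ce=cv2.connectedComponentsWithStats(m)
for i in range(1,n):
    if st[i,4]>200 and st[i,1]>75 and st[i,0]>100:
        r=cv2.minAreaRect(np.argwhere(l==i)[:,::-1].astype(np.float32)); B=cv2.boxPoints(r)
        for z in (0.018,.105):
            Q=np.array([onz(c,p,z) for p in B]); print(st[i],z,Q.mean(0).round(4),np.linalg.norm(np.diff(Q,axis=0),axis=1).round(3),np.degrees(np.arctan2(*(Q[1]-Q[0])[[1,0]])).round(1), B.round(1).tolist() if z==.105 else '')
E
```

```text
[ 379   83   92   93 5903] 0.018 [ 0.7627 -0.3906  0.018 ] [0.216 0.221 0.217] -17.0 
[ 379   83   92   93 5903] 0.105 [ 0.7373 -0.3602  0.105 ] [0.199 0.204 0.2  ] -17.0 [[376.8999938964844, 155.8000030517578], [396.29998779296875, 82.0], [473.79998779296875, 102.4000015258789], [454.3999938964844, 176.1999969482422]]
[277 104  27  31 545] 0.018 [ 0.7934 -0.0231  0.018 ] [0.07  0.084 0.07 ] -90.8 
[277 104  27  31 545] 0.105 [ 0.7656 -0.0207  0.105 ] [0.065 0.077 0.065] -90.8 [[277.0, 104.0], [303.0, 104.0], [303.0, 134.0], [277.0, 134.0]]
[188 118  24  27 494] 0.018 [0.7642 0.2226 0.018 ] [0.058 0.075 0.057] -44.4 
[188 118  24  27 494] 0.105 [0.7386 0.2063 0.105 ] [0.053 0.069 0.053] -44.4 [[182.0, 129.0], [197.0, 114.0], [216.0, 133.0], [201.0, 148.0]]
[ 336  184   60   58 3293] 0.018 [ 0.5386 -0.2174  0.018 ] [0.155 0.152 0.153] -89.3 
[ 336  184   60   58 3293] 0.105 [ 0.5302 -0.2002  0.105 ] [0.143 0.141 0.141] -89.3 [[335.70001220703125, 184.10000610351562], [393.6000061035156, 182.60000610351562], [395.1000061035156, 240.0], [337.1000061035156, 241.39999389648438]]
[ 148  191   97   78 5207] 0.018 [0.499  0.2284 0.018 ] [0.184 0.24  0.183] -5.9 
[ 148  191   97   78 5207] 0.105 [0.4936 0.2116 0.105 ] [0.17  0.222 0.169] -5.9 [[147.5, 259.20001220703125], [155.6999969482422, 189.60000610351562], [245.1999969482422, 200.10000610351562], [237.0, 269.70001220703125]]
[460 208  39  19 252] 0.018 [ 0.5206 -0.5221  0.018 ] [0.018 0.106 0.018] -23.5 
[460 208  39  19 252] 0.105 [ 0.5136 -0.4817  0.105 ] [0.016 0.098 0.016] -23.5 [[459.5, 213.10000610351562], [461.70001220703125, 207.0], [498.70001220703125, 220.39999389648438], [496.3999938964844, 226.5]]
[275 236  18  18 247] 0.018 [ 0.455  -0.0015  0.018 ] [0.044 0.044 0.044] -45.9 
[275 236  18  18 247] 0.105 [ 0.453  -0.0008  0.105 ] [0.041 0.041 0.041] -45.9 [[272.0, 245.0], [284.0, 233.0], [296.0, 245.0], [284.0, 257.0]]
```

View pics/crop1.png

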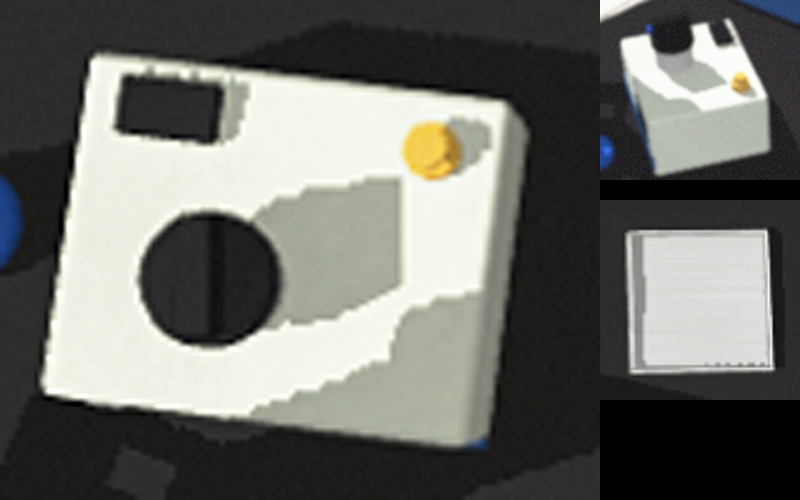

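The crop confirms the target: a black cap with its wing running roughly along world x, at about (182,236), on the white tank. The small tray measures 0.155 m. Now I'll work out the positions and the first approach.

```bash
python3 - <<'E'
from h import *
from scipy.spatial.transform import Rotation as Ro
c=cam("top"); f=lambda x,y:(140+x/5-.4,180+y/5-.4)
print("cap disc",onz(c,f(210,279),.1555))
T=[onz(c,f(*p),.105) for p in((92,55),(510,100),(483,440),(43,390))]; T=np.array(T); print(T.round(4))
ex=(T[0]-T[3]+T[1]-T[2]);yaw=np.arctan2(ex[1],ex[0]); ey=T[0]-T[1]+T[3]-T[2]; print("yaw",np.degrees(yaw),np.degrees(np.arctan2(-ey[0],ey[1])), np.linalg.norm(ex)/2,np.linalg.norm(ey)/2)
ct=T.mean(0); print("neck from tank",ct[:2]+Ro.from_euler('z',yaw).as_matrix()[:2,:2]@[-.02,.02])
print("tray", onz(c,(366,212.2),.018))
im=cv2.imread("pics/side0.png"); d=cam("side"); print(proj(d,[[.5386,-.2174,.018],[.46,.235,.1835]]))
o=sensors.get_obs(); print(Ro.from_euler('xyz',o["tool_rot"],degrees=True).as_matrix().round(3))
w=viewer.camera_model("wrist"); E=np.array(w["extrinsics"]); print(w["K"],(-E[:3,:3].T@E[:3,3]).round(3),E.round(2))
E
```

```text
cap disc [0.47706494 0.23542069 0.1555    ]
[[0.5901 0.3062 0.105 ]
 [0.5647 0.1008 0.105 ]
 [0.4005 0.1147 0.105 ]
 [0.4269 0.3278 0.105 ]]
yaw -6.198621252076891 -7.060121724639206 0.16464498805470132 0.21091673105217734
neck from tank [0.47783181 0.23443031]
tray [ 0.53755573 -0.21875994  0.018     ]
[[308.30050508 301.19561257]
 [208.81182229 160.47287323]]
[[-0.001  0.407  0.914]
 [-0.002  0.914 -0.407]
 [-1.    -0.002  0.   ]]
[[377.40483086   0.         279.34113668]
 [  0.         377.40483086 208.73239804]
 [  0.           0.           1.        ]] [0.194 0.626 0.383] [[ 0.41  0.91 -0.   -0.65]
 [ 0.88 -0.39  0.28 -0.03]
 [ 0.26 -0.12 -0.96  0.39]
 [ 0.    0.    0.    1.  ]]
```

Call:
carry_out([
  [2,-3,0.3,-0.145],
  [2,-3,0.3,-0.145],
  [2,-3,0.3,-0.145],
  [2,-3,0.3,-0.145],
  [2,-3,0.3,-0.145],
  [2,-3,0.3,-0.145],
  [2,-3,0,-0.145],
  [2,-3,0,-0.145],
  [2,-3,0,-0.145],
  [1.5,-3,0,-0.145],
  [1,-3,0,-0.145],
  [1,-2,0,-0.145],
], hand=8.7, force=60)

```text
time_s: 1.3
tool_pos: [0.4799, 0.2308, 0.4154]
tool_rot: [-87.7, 89.4, 145.6]
force: [0.5, -0.4, -0.5]
grip_width: 0.0871
```

```bash
python3 - <<'E'
from h import *
from scipy.spatial.transform import Rotation as Ro
o=sensors.get_obs();print(o["time_s"],o["tool_pos"],o["qpos"].round(1));print(Ro.from_euler('xyz',o["tool_rot"],degrees=True).as_matrix().round(3))
E
```

```text
1.3 [0.47992871 0.23078414 0.41536329] [-46.5   3.6  19.   99.5  -1.7  77.3 -63.7]
[[-0.008  0.802 -0.597]
 [ 0.006 -0.597 -0.802]
 [-1.    -0.01   0.   ]]
```

Call:
carry_out([
  [0,0,0.5,-0.14],
  [0,0,0.5,-0.14],
  [0,0,0.5,-0.14],
  [0,0,0.5,-0.14],
  [0,0,0.5,-0.14],
  [0,0,0.5,-0.14],
  [0,0,0,-0.07],
  [0,0,0,0],
])

```text
time_s: 2.1
tool_pos: [0.4813, 0.2237, 0.443]
tool_rot: [-44.5, 89.4, 133.9]
force: [0.2, -0.3, -1.1]
grip_width: 0.0871
```

```bash
python3 - <<'E'
from h import *
from scipy.spatial.transform import Rotation as Ro
o=sensors.get_obs();print(o["time_s"],o["tool_pos"],o["qpos"].round(1));print(Ro.from_euler('xyz',o["tool_rot"],degrees=True).as_matrix().round(3))
c=cam("wrist"); im=viewer.read_camera("wrist"); cv2.imwrite("pics/w1.png",im[:,:,::-1])
np.savez("w1.npz",K=c[0],d=c[1],E=c[2])
E=c[2]; print((-E[:3,:3].T@E[:3,3]).round(3), proj(c,[[.477,.235,.1835],[.505,.235,.1835],[.477,.263,.1835]]))
E
```

```text
2.1 [0.48128765 0.22366163 0.44303028] [ -47.6    2.6   20.8   97.4   -1.5   80.4 -118.2]
[[-0.008 -0.028 -1.   ]
 [ 0.008 -1.     0.028]
 [-1.    -0.008  0.008]]
[0.559 0.222 0.422] [[266.60879514 223.75544182]
 [264.9483417  182.82386034]
 [224.85547067 224.7718326 ]]
```

View pics/w1.png

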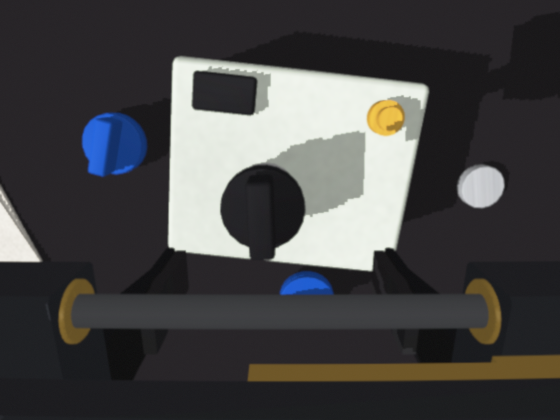

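The wrist view shows the cap disc centred near (262,207), with the wing running from (259,175) to (262,258). The blue caps are well away from it. Next I'll fit the disc and the wing.

```bash
python3 - <<'E'
from h import *
z=np.load("w1.npz"); c=(z["K"],z["d"],z["E"]); im=cv2.imread("pics/w1.png"); g=im.max(2)
m=np.zeros_like(g); m[160:252,215:310]=(g<70)[160:252,215:310]
n,l,st,ce=cv2.connectedComponentsWithStats(m); i=1+st[1:,4].argmax(); print(st[i],ce[i])
pts=np.argwhere((l==i))[:,::-1]; h=cv2.convexHull(pts.astype(np.int32))[:,0]
h=h[h[:,1]<235]   # disc edge only, top rim
W=np.array([onz(c,p,.1555)[:2] for p in h])
A=np.c_[2*W,np.ones(len(W))]; s=np.linalg.lstsq(A,(W**2).sum(1),rcond=None)[0]; print("disc",s[:2],"r",np.sqrt(s[2]+s[:2]@s[:2]))
a=g[160:270,205:320].astype(float); a=np.clip((a-5)*5,0,255).astype(np.uint8)
cv2.imwrite("pics/w1c.png",cv2.resize(a,None,fx=5,fy=5,interpolation=cv2.INTER_CUBIC))
for r in range(180,258,8): print(r,g[r,240:288])
E
```

```text
[ 221  165   84   87 5555] [262.61548155 207.37569757]
disc [0.48022638 0.2389696 ] r 0.03107211013318264
180 [41 41 41 41 40 39 37 32 26 23 22 21 21 21 21 22 21 22 21 23 21 20 21 20
 22 22 23 23 21 20 21 20 22 24 26 28 28 26 27 26 27 26 26 26 26 27 27 27]
188 [41 41 41 41 39 37 39 41 42 43 42 41 42 42 41 41 42 42 41 41 41 40 40 40
 39 39 39 38 36 30 26 22 23 23 25 26 26 27 27 27 26 27 26 26 27 27 27 26]
196 [40 40 40 41 40 39 38 41 41 43 43 42 41 42 42 40 41 41 40 41 41 40 40 40
 38 39 39 38 36 31 28 21 23 20 25 26 26 27 27 27 27 27 27 27 26 26 27 27]
204 [39 39 39 38 39 39 38 39 42 43 42 42 41 41 41 40 41 40 40 40 40 39 39 39
 39 39 38 38 36 31 29 23 21 21 23 25 26 25 25 26 25 25 26 25 25 24 26 25]
212 [39 39 39 40 39 39 39 38 40 41 41 42 42 40 40 40 39 40 39 39 38 38 39 39
 39 39 38 38 36 33 29 24 22 22 22 25 25 25 25 25 26 26 26 26 26 27 24 25]
220 [40 40 40 39 39 39 38 38 41 41 41 42 41 41 41 41 40 40 39 37 38 39 38 38
 39 36 37 37 37 35 30 27 23 21 22 25 25 26 26 25 26 25 26 24 24 25 26 25]
228 [38 40 39 37 38 37 38 38 40 40 40 41 39 40 39 40 39 39 39 38 38 38 38 38
 36 36 37 37 37 35 32 28 23 21 22 23 24 25 24 26 26 26 26 25 25 24 26 24]
236 [37 37 37 37 38 38 37 38 37 39 39 40 40 39 41 40 39 37 37 38 38 38 37 38
 37 36 36 36 36 35 33 29 25 23 22 22 25 25 25 24 26 26 26 24 26 25 26 25]
244 [204 172 135 111  89  60  43  37  37  38  41  39  38  38  39  38  37  38
  38  39  38  38  37  38  37  37  37  37  38  36  33  30  25  22  20  25
  31  32  36  41  55  88 127 169 208 224 233 236]
252 [235 235 235 236 236 235 235 233 215 134  59  39  38  39  37  37  36  36
  37  37  37  36  36  36  35  35  36  35  35  36  34  31  28  38  93 173
 229 237 238 238 237 237 237 238 238 238 237 238]
```

View pics/w1c.png

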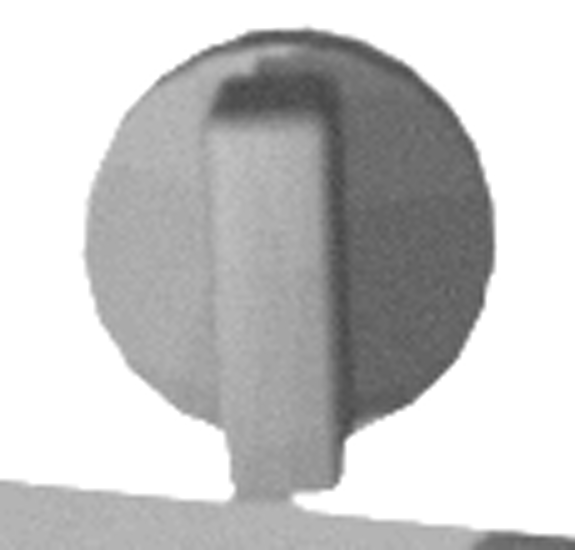

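The enlarged crop shows the wing's top face clearly, with corners at crop (212,120), (328,122), (340,488) and (233,490).

```bash
python3 - <<'E'
from h import *
z=np.load("w1.npz"); c=(z["K"],z["d"],z["E"])
q=[(212,118),(330,120),(341,488),(233,490)]
W=np.array([onz(c,(205+x/5-.4,160+y/5-.4),.1835) for x,y in q]); print(W.round(4),W.mean(0))
a=W[0]+W[1]-W[2]-W[3]; print("yaw",np.degrees(np.arctan2(a[1],a[0])),np.linalg.norm(a)/2, [np.degrees(np.arctan2(*(p)[[1,0]])) for p in (W[0]-W[3],W[1]-W[2])])
E
```

```text
[[0.5051 0.2466 0.1835]
 [0.5044 0.2314 0.1835]
 [0.4526 0.2317 0.1835]
 [0.4527 0.2465 0.1835]] [0.47868526 0.23905646 0.1835    ]
yaw -0.13057789735615066 0.0520836861172301 [np.float64(0.09168964779158968), np.float64(-0.3554642696677622)]
```

Call:
carry_out([
  [-0.1,0.6,0,0.028],
  [-0.1,0.6,0,0],
  [0,0,-2.5,0],
  [0,0,-2.5,0],
  [0,0,-1,0],
  [0,0,0,0],
])

```text
time_s: 2.75
tool_pos: [0.4783, 0.2392, 0.3813]
tool_rot: [-50.1, 89.3, 130.7]
force: [0.5, -0.3, 1.1]
grip_width: 0.0868
```

```bash
cat > st.py <<'E'
from h import *
from scipy.spatial.transform import Rotation as Ro
o=sensors.get_obs();R=Ro.from_euler('xyz',o["tool_rot"],degrees=True).as_matrix()
print(o["time_s"],o["tool_pos"].round(4),"grasp",(o["tool_pos"]+R[:,0]*env.grip_depth).round(4),"jaw",np.arctan2(R[1,1],R[0,1]).round(4),"x",R[:,0].round(3))
print("F",o["force"].round(2),"M",o["wrist_torque"].round(3),"w",o["grip_width"].round(4),"q",o["qpos"].round(1))
E
python3 st.py
```

```text
2.75 [0.4783 0.2392 0.3813] grasp [0.4771 0.2406 0.2178] jaw -1.5577 x [-0.008  0.009 -1.   ]Traceback (most recent call last):
  File "st.py", line 5, in <module>
    print("F",o["force"].round(2),"M",o["wrist_torque"].round(3),"w",o["grip_width"].round(4),"q",o["qpos"].round(1))
                                                                     ^^^^^^^^^^^^^^^^^^^^^
AttributeError: 'float' object has no attribute 'round'
```

Call:
carry_out([
  [0.1,-0.3,-1.5,-0.013],
  [0,0,-1.5,0],
  [0,0,-0.8,0],
  [0,0,0,0],
])

```text
time_s: 3.15
tool_pos: [0.4802, 0.2364, 0.343]
tool_rot: [-68.1, 89.3, 111.9]
force: [-0.6, -1.1, 0.6]
grip_width: 0.0872
```

```bash
sed -i 's/o\["grip_width"\].round(4)/round(o["grip_width"],4)/' st.py; python3 st.py
```

```text
3.15 [0.4802 0.2364 0.343 ] grasp [0.4795 0.2381 0.1795] jaw -1.5717 x [-0.004  0.011 -1.   ]
F [-0.58 -1.13  0.56] M [-0.044  0.194 -0.001] w 0.0872 q [ -47.7    6.7   20.3  104.9   -3.2   68.8 -116.4]
```

Call:
carry_out([
  [0,0,-0.2,0],
  [0,0,0,0],
  [0,0,0,0],
  [0,0,0,0],
  [0,0,0,0],
  [0,0,0,0],
  [0,0,0,0],
  [0,0,0,0],
], hand=1.0, force=25)

```text
time_s: 3.95
tool_pos: [0.4812, 0.2366, 0.3436]
tool_rot: [-88.5, 89.2, 91.4]
force: [0.0, -0.3, -0.4]
grip_width: 0.0309
```

```bash
python3 st.py
```

```text
3.95 [0.4812 0.2366 0.3436] grasp [0.4811 0.2388 0.1802] jaw -1.572 x [-0.     0.013 -1.   ]
F [ 0.04 -0.32 -0.43] M [-0.042  0.165 -0.004] w 0.0309 q [ -47.7    6.7   20.3  104.8   -3.2   68.6 -116.4]
```

Call:
carry_out([
  [-0.1,0,-0.3,0],
  [0,0,0,0],
  [0,0,0,0],
  [0,0,0,0],
])

```text
time_s: 4.35
tool_pos: [0.48, 0.2366, 0.3402]
tool_rot: [-86.9, 89.3, 93.1]
force: [-0.5, 0.1, -0.1]
grip_width: 0.0178
```

```bash
python3 st.py
```

```text
4.35 [0.48   0.2366 0.3402] grasp [0.4798 0.2387 0.1767] jaw -1.5715 x [-0.001  0.013 -1.   ]
F [-0.51  0.11 -0.15] M [-0.198  0.184  0.049] w 0.0178 q [ -47.7    6.7   20.3  105.2   -3.2   68.2 -116.4]
```

Call:
carry_out([
  [0,0,0,0],
  [0,0,0,0],
  [0,0,0,0.04],
  [0,0,0,0.04],
  [0,0,0,0.04],
], force=60)

```text
time_s: 4.85
tool_pos: [0.48, 0.2367, 0.3402]
tool_rot: [-87.7, 89.2, 99.4]
force: [0.0, 0.6, -1.1]
grip_width: 0.0176
```

```bash
python3 st.py
```

```text
4.85 [0.48   0.2367 0.3402] grasp [0.4797 0.2388 0.1767] jaw -1.4484 x [-0.002  0.013 -1.   ]
F [ 0.01  0.56 -1.06] M [-0.085  0.19  -0.059] w 0.0176 q [ -47.3    6.7   19.9  105.2   -3.2   68.3 -109.4]
```

Call:
carry_out([
  [0,0,0,0.02],
  [0,0,0,0.02],
  [0,0,0,0.01],
  [0,0,0,0.01],
  [0,0,0,0.01],
  [0,0,0,0.01],
  [0,0,0,0.01],
  [0,0,0,0.01],
])

```text
time_s: 5.65
tool_pos: [0.4801, 0.2368, 0.3402]
tool_rot: [-88.5, 89.2, 104.6]
force: [-0.4, 0.4, -0.7]
grip_width: 0.0174
```

```bash
python3 st.py
```

```text
5.65 [0.4801 0.2368 0.3402] grasp [0.4795 0.239  0.1767] jaw -1.3432 x [-0.004  0.014 -1.   ]
F [-0.43  0.4  -0.66] M [-0.072  0.1   -0.114] w 0.0174 q [ -46.9    6.8   19.5  105.1   -3.3   68.4 -103.3]
```

Call:
carry_out([
  [0,0,0,0.012],
  [0,0,0,0.012],
  [0,0,0,0.012],
  [0,0,0,0.012],
  [0,0,0,0.012],
  [0,0,0,0.012],
  [0,0,0,0.012],
  [0,0,0,0.012],
])

```text
time_s: 6.45
tool_pos: [0.48, 0.237, 0.3402]
tool_rot: [-89.3, 89.2, 109.8]
force: [-0.2, 0.6, -0.3]
grip_width: 0.0176
```

```bash
python3 st.py
```

```text
6.45 [0.48   0.237  0.3402] grasp [0.4793 0.2392 0.1767] jaw -1.2385 x [-0.005  0.013 -1.   ]
F [-0.23  0.6  -0.34] M [-0.059  0.136 -0.105] w 0.0176 q [-46.6   6.8  19.1 105.1  -3.3  68.4 -97.4]
```

Call:
carry_out([
  [0,0,0,0.012],
  [0,0,0,0.012],
  [0,0,0,0.012],
  [0,0,0,0.012],
  [0,0,0,0.012],
  [0,0,0,0.012],
  [0,0,0,0.012],
  [0,0,0,0.012],
])

```text
time_s: 7.25
tool_pos: [0.48, 0.2371, 0.3402]
tool_rot: [-89.8, 89.2, 115.3]
force: [0.5, 1.4, -1.1]
grip_width: 0.0173
```

```bash
python3 st.py
```

```text
7.25 [0.48   0.2371 0.3402] grasp [0.479  0.2392 0.1767] jaw -1.1336 x [-0.006  0.013 -1.   ]
F [ 0.47  1.43 -1.08] M [ 0.028  0.055 -0.148] w 0.0173 q [-46.2   6.8  18.8 105.   -3.2  68.5 -91.4]
```

Call:
carry_out([
  [0,0,0,0.012],
  [0,0,0,0.012],
  [0,0,0,0.012],
  [0,0,0,0.012],
  [0,0,0,0.012],
  [0,0,0,0.012],
  [0,0,0,0.012],
  [0,0,0,0.012],
])

```text
time_s: 8.05
tool_pos: [0.48, 0.2372, 0.3402]
tool_rot: [-90.0, 89.2, 121.1]
force: [0.6, 1.1, 0.4]
grip_width: 0.0177
```

```bash
python3 st.py
```

```text
8.05 [0.48   0.2372 0.3402] grasp [0.4787 0.2393 0.1767] jaw -1.0288 x [-0.008  0.013 -1.   ]
F [0.65 1.08 0.39] M [-0.017  0.073 -0.062] w 0.0177 q [-45.9   6.9  18.4 105.   -3.2  68.6 -85.4]
```

Call:
carry_out([
  [0,0,0,0.012],
  [0,0,0,0.012],
  [0,0,0,0.012],
  [0,0,0,0.012],
  [0,0,0,0.012],
  [0,0,0,0.012],
])

```text
time_s: 8.65
tool_pos: [0.4799, 0.2374, 0.3402]
tool_rot: [-90.7, 89.1, 124.7]
force: [-0.4, 1.4, 0.3]
grip_width: 0.0175
```

```bash
python3 st.py
```

```text
8.65 [0.4799 0.2374 0.3402] grasp [0.4784 0.2396 0.1767] jaw -0.9537 x [-0.009  0.013 -1.   ]
F [-0.42  1.37  0.28] M [ 0.174  0.199 -0.896] w 0.0175 q [-45.6   6.9  18.1 104.9  -3.3  68.7 -81.1]
```

Turning moment rose sharply to 0.90 N m at 0.62 rad, so this is the first stop. I'll relax the moment and let it vent.

Call:
carry_out([
  [0,0,0,-0.006],
  [0,0,0,0],
  [0,0,0,0],
])

```text
time_s: 8.95
tool_pos: [0.48, 0.2372, 0.3402]
tool_rot: [-90.8, 89.0, 124.1]
force: [-1.2, 2.0, -0.3]
grip_width: 0.0179
```

```bash
python3 st.py
```

```text
8.95 [0.48   0.2372 0.3402] grasp [0.4784 0.2395 0.1767] jaw -0.961 x [-0.009  0.014 -1.   ]
F [-1.25  1.99 -0.32] M [ 0.116  0.124 -0.571] w 0.0179 q [-45.7   6.9  18.2 104.9  -3.3  68.7 -81.5]
```

Call:
carry_out([
  [0,0,0,0],
  [0,0,0,0],
  [0,0,0,0],
  [0,0,0,0],
  [0,0,0,0],
  [0,0,0,0],
  [0,0,0,0],
  [0,0,0,0],
  [0,0,0,0],
  [0,0,0,0],
  [0,0,0,0],
  [0,0,0,0],
])

```text
time_s: 10.15
tool_pos: [0.48, 0.2372, 0.3402]
tool_rot: [-91.1, 89.0, 123.9]
force: [0.1, 0.3, -0.2]
grip_width: 0.0172
```

Call:
carry_out([
  [0,0,0,0],
  [0,0,0,0],
  [0,0,0,0],
  [0,0,0,0],
])

```text
time_s: 10.55
tool_pos: [0.48, 0.2373, 0.3402]
tool_rot: [-90.9, 89.0, 124.1]
force: [-0.0, 2.4, -0.5]
grip_width: 0.0174
```

```bash
python3 st.py
```

```text
10.55 [0.48   0.2373 0.3402] grasp [0.4784 0.2395 0.1767] jaw -0.961 x [-0.009  0.014 -1.   ]
F [-0.03  2.36 -0.49] M [ 0.125  0.183 -0.615] w 0.0174 q [-45.7   6.9  18.2 104.9  -3.3  68.7 -81.5]
```

Call:
carry_out([
  [0,0,0,-0.01],
  [0,0,-0.2,0],
  [0,0,-0.2,0],
  [0,0,-0.2,0],
  [0,0,0,0],
])

```text
time_s: 11.05
tool_pos: [0.48, 0.2369, 0.3403]
tool_rot: [-94.1, 89.0, 120.3]
force: [1.1, 0.5, -7.3]
grip_width: 0.0177
```

```bash
python3 st.py
```

```text
11.05 [0.48   0.2369 0.3403] grasp [0.4785 0.2395 0.1768] jaw -0.971 x [-0.009  0.016 -1.   ]
F [ 1.08  0.52 -7.29] M [ 0.251 -0.182 -0.453] w 0.0177 q [-45.7   6.8  18.2 105.   -3.4  68.6 -82. ]
```

Call:
carry_out([
  [0,0,-0.4,0],
])

```text
time_s: 11.15
tool_pos: [0.4802, 0.237, 0.3388]
tool_rot: [-98.5, 88.9, 115.9]
force: [-5.5, -2.5, 19.4]
grip_width: 0.0175
```

```bash
python3 st.py
```

```text
11.15 [0.4802 0.237  0.3388] grasp [0.4789 0.2397 0.1753] jaw -0.9709 x [-0.008  0.017 -1.   ]
F [-5.5  -2.55 19.39] M [-0.592  1.567 -0.407] w 0.0175 q [-45.6   6.9  18.2 105.1  -3.5  68.4 -81.9]
```

Call:
carry_out([
  [0,0,-0.25,0],
  [0,0,-0.25,0],
  [0,0,-0.25,0],
])

```text
time_s: 11.45
tool_pos: [0.4804, 0.2368, 0.3376]
tool_rot: [-102.5, 88.9, 112.0]
force: [-5.8, -1.9, 15.8]
grip_width: 0.0177
```

```bash
python3 st.py
```

```text
11.45 [0.4804 0.2368 0.3376] grasp [0.4792 0.2398 0.1741] jaw -0.9695 x [-0.007  0.019 -1.   ]
F [-5.83 -1.9  15.81] M [-0.707  1.673 -0.278] w 0.0177 q [-45.6   7.   18.2 105.2  -3.6  68.1 -81.7]
```

Call:
carry_out([
  [-0.05,0,-0.3,-0.008],
  [-0.03,0,-0.3,0],
  [0,0,-0.3,0],
  [0,0,-0.3,0],
])

```text
time_s: 11.85
tool_pos: [0.4802, 0.2364, 0.3344]
tool_rot: [-113.3, 88.8, 100.9]
force: [-4.5, -0.3, 10.0]
grip_width: 0.0178
```

```bash
python3 st.py
```

```text
11.85 [0.4802 0.2364 0.3344] grasp [0.4796 0.2399 0.171 ] jaw -0.9736 x [-0.004  0.021 -1.   ]
F [-4.53 -0.34  9.97] M [-0.458  1.129  0.   ] w 0.0178 q [-45.6   7.   18.2 105.5  -3.6  67.5 -81.9]
```

Call:
carry_out([
  [0,0,-0.27,0],
  [0,0,-0.22,0.01],
  [0,0,-0.22,0.01],
])

```text
time_s: 12.15
tool_pos: [0.4802, 0.2365, 0.332]
tool_rot: [-115.7, 88.8, 100.0]
force: [-3.6, 0.1, 10.7]
grip_width: 0.0179
```

```bash
python3 st.py
```

```text
12.15 [0.4802 0.2365 0.332 ] grasp [0.4796 0.2399 0.1685] jaw -0.9485 x [-0.004  0.021 -1.   ]
F [-3.6   0.1  10.66] M [-0.489  1.186 -0.028] w 0.0179 q [-45.5   7.1  18.1 105.7  -3.7  67.2 -80.4]
```

Call:
carry_out([
  [0,0,-0.12,0.02],
  [0,0,-0.14,0.03],
  [0,0,-0.14,0.03],
  [0,0,-0.14,0.03],
])

```text
time_s: 12.55
tool_pos: [0.4805, 0.2368, 0.3333]
tool_rot: [-122.7, 88.7, 99.8]
force: [-3.4, -0.2, 10.2]
grip_width: 0.0177
```

```bash
python3 st.py
```

```text
12.55 [0.4805 0.2368 0.3333] grasp [0.4799 0.2404 0.1698] jaw -0.8284 x [-0.004  0.022 -1.   ]
F [-3.35 -0.21 10.25] M [-0.399  1.013 -0.008] w 0.0177 q [-45.1   7.1  17.7 105.6  -3.6  67.4 -73.6]
```

Call:
carry_out([
  [-0.01,-0.02,-0.15,0.04],
  [-0.01,-0.01,-0.15,0.04],
  [0,-0.01,-0.15,0.04],
  [0,0,-0.15,0.04],
  [0,0,-0.15,0.04],
  [0,0,-0.15,0.04],
])

```text
time_s: 13.15
tool_pos: [0.481, 0.2373, 0.3342]
tool_rot: [-137.1, 88.6, 100.3]
force: [-3.3, -0.6, 9.5]
grip_width: 0.0177
```

```bash
python3 st.py
```

```text
13.15 [0.481  0.2373 0.3342] grasp [0.4803 0.2412 0.1708] jaw -0.569 x [-0.004  0.024 -1.   ]
F [-3.28 -0.61  9.5 ] M [-0.39   0.961 -0.055] w 0.0177 q [-44.2   7.1  16.7 105.4  -3.6  67.5 -58.8]
```

Call:
carry_out([
  [-0.03,-0.05,-0.17,0.04],
  [-0.03,-0.05,-0.17,0.04],
  [-0.02,-0.03,-0.17,0.04],
  [0,-0.02,-0.17,0.03],
  [0,-0.02,-0.17,0.02],
])

```text
time_s: 13.65
tool_pos: [0.4807, 0.2369, 0.3342]
tool_rot: [-149.7, 88.4, 98.3]
force: [-4.0, -0.4, 10.9]
grip_width: 0.018
```

```bash
python3 st.py
```

```text
13.65 [0.4807 0.2369 0.3342] grasp [0.4801 0.2414 0.1708] jaw -0.3831 x [-0.004  0.027 -1.   ]
F [-4.04 -0.43 10.95] M [-0.373  1.11  -0.066] w 0.018 q [-43.5   7.   16.1 105.5  -3.7  67.4 -48.1]
```

Expected end near jaw −0.257. I'll feel for it in 0.012 steps.

Call:
carry_out([
  [0,-0.03,-0.17,0.015],
  [0,-0.03,-0.17,0.015],
  [0,-0.03,-0.17,0.015],
  [0,-0.02,-0.17,0.015],
  [0,-0.02,-0.17,0.015],
  [0,-0.02,-0.17,0.012],
])

```text
time_s: 14.25
tool_pos: [0.4795, 0.2369, 0.3342]
tool_rot: [-149.4, 88.3, 104.4]
force: [-4.0, -1.4, 10.1]
grip_width: 0.0175
```

```bash
python3 st.py
```

```text
14.25 [0.4795 0.2369 0.3342] grasp [0.4783 0.2417 0.1708] jaw -0.2831 x [-0.008  0.029 -1.   ]
F [-4.01 -1.37 10.08] M [-0.45   1.101 -0.215] w 0.0175 q [-43.1   6.9  15.7 105.5  -3.9  67.5 -42.3]
```

Call:
carry_out([
  [0,-0.03,-0.17,0.012],
  [0,-0.02,-0.17,0.012],
  [0,-0.02,-0.17,0.01],
])

```text
time_s: 14.55
tool_pos: [0.4796, 0.2364, 0.3342]
tool_rot: [-151.7, 88.1, 104.1]
force: [-4.7, -0.9, 10.8]
grip_width: 0.0176
```

```bash
python3 st.py
```

```text
14.55 [0.4796 0.2364 0.3342] grasp [0.4783 0.2416 0.1708] jaw -0.2483 x [-0.008  0.032 -0.999]
F [-4.65 -0.88 10.82] M [-0.455  1.136 -0.89 ] w 0.0176 q [-43.    6.9  15.6 105.6  -4.   67.4 -40.2]
```

End stop felt (0.89 N m at 0.70 rad past the first stop). I'll relax the moment and let the spring lift the cap.

Call:
carry_out([
  [0,0,-0.1,-0.008],
  [0,0,0,-0.004],
  [0,0,0.1,0],
  [0,0,0.2,0],
  [0,0,0.3,0],
  [0,0,0.3,0],
])

```text
time_s: 15.15
tool_pos: [0.4795, 0.2364, 0.3391]
tool_rot: [-149.3, 88.2, 105.7]
force: [2.8, 3.2, -9.8]
grip_width: 0.0179
```

```bash
python3 st.py
```

```text
15.15 [0.4795 0.2364 0.3391] grasp [0.4781 0.2413 0.1756] jaw -0.2617 x [-0.008  0.03  -1.   ]
F [ 2.77  3.18 -9.75] M [ 0.579 -0.784 -0.67 ] w 0.0179 q [-43.    6.6  15.7 105.2  -3.8  68.  -41.1]
```

Call:
carry_out([
  [0,0,0,-0.004],
  [0,0,0,0],
  [0,0,0,0],
])

```text
time_s: 15.45
tool_pos: [0.4795, 0.2364, 0.3401]
tool_rot: [-149.3, 88.2, 105.5]
force: [1.2, 2.7, -5.7]
grip_width: 0.0177
```

```bash
python3 st.py
```

```text
15.45 [0.4795 0.2364 0.3401] grasp [0.4782 0.2414 0.1766] jaw -0.2654 x [-0.008  0.03  -1.   ]
F [ 1.15  2.66 -5.65] M [ 0.281 -0.32  -0.507] w 0.0177 q [-43.1   6.6  15.7 105.2  -3.8  68.2 -41.3]
```

Call:
carry_out([
  [0.03,-0.1,-0.05,0],
  [0.03,-0.1,0,0],
  [0,-0.05,0.1,0],
  [0,0,0.2,0],
  [0,0,0.2,0],
])

```text
time_s: 15.95
tool_pos: [0.4795, 0.2355, 0.3434]
tool_rot: [-149.5, 88.0, 105.3]
force: [1.8, 4.1, -8.5]
grip_width: 0.0176
```

```bash
python3 st.py
```

```text
15.95 [0.4795 0.2355 0.3434] grasp [0.478  0.2409 0.18  ] jaw -0.2639 x [-0.009  0.033 -0.999]
F [ 1.83  4.13 -8.53] M [ 0.702 -0.519 -0.464] w 0.0176 q [-43.    6.4  15.7 105.   -3.9  68.5 -41.1]
```

Call:
carry_out([
  [0,0,0.2,0],
  [0,0,0.2,0],
  [0,0,0.2,0],
])

```text
time_s: 16.25
tool_pos: [0.4792, 0.2342, 0.3504]
tool_rot: [-144.5, 88.2, 110.5]
force: [-0.9, 0.1, -0.9]
grip_width: 0.018
```

```bash
python3 st.py; python3 - <<'E'
from h import *
a=viewer.read_camera("side")[130:200,170:260]; b=viewer.read_camera("wrist")
cv=np.zeros((420,800,3),np.uint8); cv[:210,:270]=cv2.resize(a,(270,210),interpolation=cv2.INTER_CUBIC)
cv[:,280:800]=b[:,20:540]; cv2.imwrite("pics/l1.png",cv[:,:,::-1])
E
```

```text
16.25 [0.4792 0.2342 0.3504] grasp [0.4774 0.239  0.187 ] jaw -0.2619 x [-0.011  0.029 -1.   ]
F [-0.87  0.05 -0.85] M [-0.13   0.032 -0.024] w 0.018 q [-43.    6.   15.7 104.5  -3.6  69.5 -41.1]
```

View pics/l1.png

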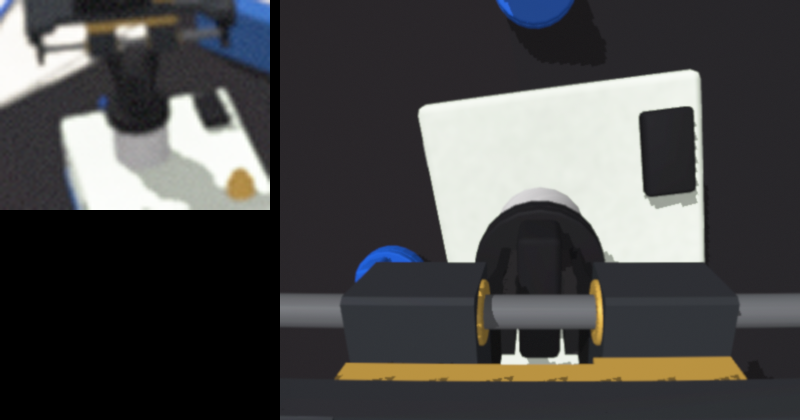

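The wrist view shows the cap held in the jaws, disc at about (540,235), with the neck behind it. The force has dropped to about the cap's weight, so it is released and can be lifted straight off.

Call:
carry_out([
  [0,0,0.5,0],
  [0,0,0.6,0],
  [0,0,0.8,0],
  [0,0,1,0],
  [0,0,1.5,0],
  [0,0,2,0],
  [0,0,2,0],
  [0,0,2,0],
  [0,0,0,0],
])

```text
time_s: 17.25
tool_pos: [0.4795, 0.2331, 0.4657]
tool_rot: [-155.4, 88.2, 99.6]
force: [-0.1, -0.1, -0.6]
grip_width: 0.0175
```

```bash
python3 st.py
```

```text
17.25 [0.4795 0.2331 0.4657] grasp [0.4787 0.2382 0.3023] jaw -0.2624 x [-0.005  0.031 -0.999]
F [-0.11 -0.15 -0.58] M [-0.124  0.034  0.022] w 0.0175 q [-43.4   2.3  15.8  95.1  -2.4  82.2 -42.4]
```

Call:
carry_out([
  [0.3,-2.5,0,0],
  [0.6,-4.5,0,0],
  [0.6,-4.5,0,0],
  [0.6,-4.5,0,0],
  [0.6,-4.5,0,0],
  [0.6,-4.5,0,0],
  [0.6,-4.5,0,0],
  [0.6,-4.5,0,0],
  [0.6,-4.5,0,0],
  [0.6,-4,0,0],
  [0.3,-2.5,0,0],
  [0,0,0,0],
])

```text
time_s: 18.45
tool_pos: [0.5329, -0.2326, 0.4603]
tool_rot: [-147.4, 88.2, 108.0]
force: [-0.4, -1.1, -0.9]
grip_width: 0.0177
```

```bash
python3 st.py
```

```text
18.45 [ 0.5329 -0.2326  0.4603] grasp [ 0.5313 -0.2277  0.2968] jaw -0.2546 x [-0.01   0.03  -0.999]
F [-0.37 -1.06 -0.9 ] M [-0.137  0.064  0.004] w 0.0177 q [-14.7  10.7  41.8  89.2  -8.5  84.2  13.1]
```

Call:
carry_out([
  [0.3,0.5,-2,0],
  [0.3,0.5,-2.5,0],
  [0,0,-2.5,0],
  [0,0,-2.5,0],
  [0,0,-2.5,0],
  [0,0,-2.5,0],
  [0,0,-2,0],
  [0,0,-1.5,0],
  [0,0,-1,0],
  [0,0,0,0],
])

```text
time_s: 19.45
tool_pos: [0.538, -0.2132, 0.2589]
tool_rot: [-145.4, 87.7, 110.4]
force: [0.1, -0.5, -0.4]
grip_width: 0.0177
```

```bash
python3 st.py; python3 - <<'E'
from h import *
a=viewer.read_camera("side")[190:340,230:380]; b=viewer.read_camera("top")[150:270,300:420]
cv=np.zeros((400,800,3),np.uint8); cv[:,:400]=cv2.resize(a,(400,400)); cv[:,400:]=cv2.resize(b,(400,400))
cv2.imwrite("pics/p1.png",cv[:,:,::-1])
E
```

```text
19.45 [ 0.538  -0.2132  0.2589] grasp [ 0.5357 -0.2071  0.0955] jaw -0.2473 x [-0.014  0.037 -0.999]
F [ 0.07 -0.45 -0.36] M [-0.141  0.071  0.023] w 0.0177 q [-12.9  19.9  38.7 103.7 -15.6  63.1  17.4]
```

View pics/p1.png

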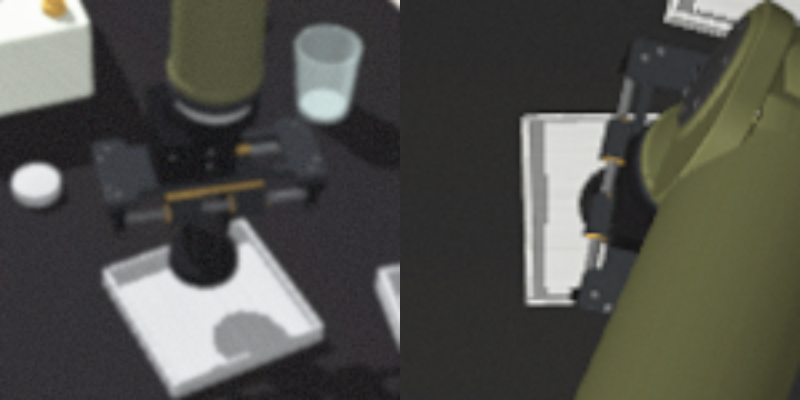

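The cap hangs over the small tray, at (205,245) in the side crop. I'll lower it, feeling for the floor.

Call:
carry_out([
  [0.1,-0.5,-1,0],
  [0.1,-0.5,-1,0],
  [0,0,-0.8,0],
  [0,0,-0.4,0],
  [0,0,-0.2,0],
  [0,0,0,0],
])

```text
time_s: 20.15
tool_pos: [0.5418, -0.226, 0.2262]
tool_rot: [-155.5, 87.9, 100.2]
force: [0.5, 1.1, -1.5]
grip_width: 0.018
```

```bash
python3 st.py
```

```text
20.15 [ 0.5418 -0.226   0.2262] grasp [ 0.5407 -0.2203  0.0628] jaw -0.2487 x [-0.006  0.035 -0.999]
F [ 0.48  1.14 -1.45] M [-0.073  0.077 -0.016] w 0.018 q [-10.7  23.2  37.8 104.1 -18.2  59.8  20.2]
```

Call:
carry_out([
  [0,0,-0.3,0],
  [0,0,-0.2,0],
  [0,0,-0.15,0],
  [0,0,-0.15,0],
])

```text
time_s: 20.55
tool_pos: [0.5422, -0.2258, 0.2184]
tool_rot: [-157.9, 88.0, 97.9]
force: [-0.1, 0.4, -1.1]
grip_width: 0.0173
```

```bash
python3 st.py
```

```text
20.55 [ 0.5422 -0.2258  0.2184] grasp [ 0.5414 -0.2201  0.055 ] jaw -0.2481 x [-0.005  0.035 -0.999]
F [-0.06  0.36 -1.14] M [-0.132  0.126  0.026] w 0.0173 q [-10.4  23.8  37.5 104.3 -18.7  58.9  20.6]
```

Call:
carry_out([
  [0,0,-0.12,0],
  [0,0,-0.12,0],
])

```text
time_s: 20.75
tool_pos: [0.5424, -0.2259, 0.2173]
tool_rot: [-158.2, 87.9, 97.6]
force: [-4.5, 1.7, 12.8]
grip_width: 0.0176
```

```bash
python3 st.py
```

```text
20.75 [ 0.5424 -0.2259  0.2173] grasp [ 0.5416 -0.22    0.054 ] jaw -0.2479 x [-0.005  0.036 -0.999]
F [-4.46  1.74 12.85] M [0.295 1.258 0.073] w 0.0176 q [-10.4  23.9  37.5 104.4 -18.8  58.8  20.7]
```

Call:
carry_out([
  [0,0,0.03,0],
  [0,0,0,0],
], force=10)

```text
time_s: 20.95
tool_pos: [0.5427, -0.2261, 0.2182]
tool_rot: [-160.1, 87.9, 95.6]
force: [0.7, 0.5, -1.2]
grip_width: 0.0176
```

Call:
carry_out([
  [0,0,0,0],
  [0,0,0,0],
  [0,0,0,0],
  [0,0,0,0],
  [0,0,0,0],
  [0,0,0,0],
], hand=5)

```text
time_s: 21.55
tool_pos: [0.5428, -0.2261, 0.2182]
tool_rot: [-160.9, 88.0, 94.9]
force: [0.0, -0.4, 0.6]
grip_width: 0.0491
```

```bash
python3 st.py
```

```text
21.55 [ 0.5428 -0.2261  0.2182] grasp [ 0.5423 -0.2203  0.0548] jaw -0.2478 x [-0.003  0.036 -0.999]
F [ 0.04 -0.39  0.59] M [-0.174  0.073 -0.047] w 0.0491 q [-10.4  23.8  37.5 104.3 -18.8  58.8  20.7]
```

Released, with no residual force. I'll retreat straight up, then move aside to look.

Call:
carry_out([
  [0,0,0.5,0],
  [0,0,1,0],
  [0,0,2,0],
  [0,0,3,0],
  [0,0,4,0],
  [0,0,4,0],
  [0,0,3,0],
  [-2,3,1,0],
  [-2,4,0,0],
  [-2,4,0,0],
  [-2,4,0,0],
  [0,0,0,0],
])

```text
time_s: 22.75
tool_pos: [0.4565, -0.0752, 0.4198]
tool_rot: [-175.3, 88.0, 80.0]
force: [0.0, -0.1, -0.1]
grip_width: 0.0499
```

```bash
python3 st.py; python3 - <<'E'
from h import *
a=viewer.read_camera("side")[90:350,100:420]; b=viewer.read_camera("top"); cv2.imwrite("pics/top9.png",b[:,:,::-1]); b=b[80:320,100:420]
cv=np.zeros((320,800,3),np.uint8); cv[:,:394]=cv2.resize(a,(394,320)); cv[:300,400:]=cv2.resize(b,(400,300))
cv2.imwrite("pics/f1.png",cv[:,:,::-1])
E
```

```text
22.75 [ 0.4565 -0.0752  0.4198] grasp [ 0.4575 -0.0697  0.2563] jaw -0.2565 x [ 0.006  0.034 -0.999]
F [ 0.   -0.12 -0.08] M [-0.103  0.091 -0.011] w 0.0499 q [-28.3  -7.3  32.7 108.2   2.   77.8 -11. ]
```

View pics/f1.png

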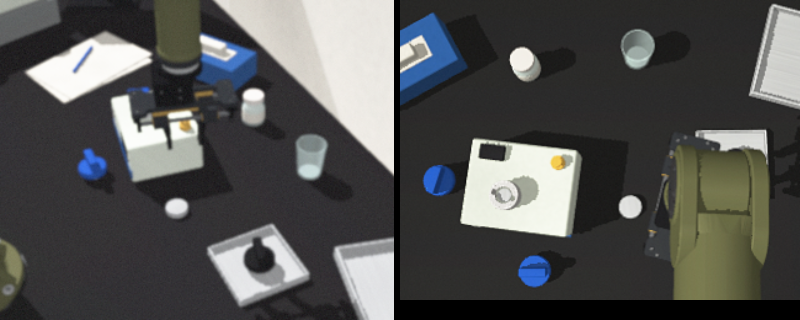

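The final view shows the cap upright in the small tray (side crop (259,255)) and the neck open. The jar, beaker and test block are at their original pixels, and the robot is clear.

```bash
python3 -c "
from h import *
print(env.sign_off())"
```

```text
the job is handed in; nothing more can be done
None
```

The cap is off the tank and standing upright on its stem in the 150 mm tray. I handed the job in at about 23 s, with the gripper clear and reading near-zero force. Sign-off gives no verdict.

- **First stop:** I felt it at 0.62 rad, where the turning moment reached 0.90 N m. I eased it to about 0.6 N m and let the cap vent there, unpressed, for about 1.9 s.
- **Past the stop:** I pressed the cap 6–8 mm down and turned it to the end stop, 0.70 rad further on, with a moment of 0.89 N m. I read the moment only at the end of each short series of steps, so a brief higher peak cannot be ruled out.
- **Lifting off:** It held at first, with about 10 N of pull. I moved it roughly 1 mm sideways and it came free.
- **Last checks:** The final pictures show the cap upright in the tray, the neck open, and the jar, beaker, test block and blue caps where they were. I checked the test block's position against the first picture and compared the others by eye.
- **What disagreed:** The top and wrist cameras differed by about 3.5 mm in y on the cap's position. The tool was also tilted about 2° by the end, so the cap was set down slightly tilted and settled flat when released.

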